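# Set the glass and hold the filming light up for a drinks shot

## Task

Get the table ready for a photo of the drink: stand the amber ribbed tumbler upright with its whole foot on the round cork coaster, setting it down rather than dropping it, and let go of it. Then squeeze in the orange release button on the side of the filming light's grip and, keeping it squeezed, pull the light straight up past its first stop to the second stop, at the very top. Finish while still holding it up there with the button squeezed, because it sinks when let go, and leave the other glassware, bottle and bar tools where they stand.

Things in the scene. Friction and masses are not known exactly. Their poses are not given: they have to be found in the camera images.
- tumbler: amber see-through ribbed drinking tumbler, open at the top, 95 tall, outside diameter 54 at the foot and 62 at the rim, wall 4, solid bottom 10 thick; about 0.17 to 0.31 kg. Stands loose on the table. Origin: centre of its underside, z up along its axis; round, so its yaw means nothing.
- coaster: round light-brown cork coaster, diameter 100, 5 thick, fixed flat on the table. Origin: centre of its underside (on the table).
- light_stand: fixed foot of the filming light: black disc of diameter 132, 16 high in the middle, with an upright black tube of diameter 32 whose aluminium collar (diameter 40) ends 155 above the table. Origin: centre of the foot's underside, z up along the tube. The whole light is turned about the vertical by up to 0.5 rad. On its -x side a round black lamp (diameter 84) reaches to 57 from the axis, its top edge 13 below the grip's centre.
- mast (a joint): how far the telescoping mast (with lamp and grip) is pulled up, straight up, in m: 0 = fully down (as it starts), 0.055 = first stop, 0.110 = second stop, the hard end of travel. At 0 and at 0.055 a latch pin locks it both ways (1.5 mm play) unless the release button is squeezed in; there is no latch at 0.110, and when let go it sinks back to the first stop. A light return spring and its weight draw it down: lifting takes about 7 to 10 N.
- release (a joint): how far the orange release button is pressed in, in m: 0 = out, 0.006 = fully in. The latch lets go from about 0.0045. The spring needs about 1.5 N to start and 6 N for fully in; it springs back when let go.
- light_grip: dark rubber grip on top of the mast, origin at its centre: a block 34 along x, 24 along y, 50 tall, 209 above the table with the mast down, 319 at the second stop; nothing above it. The orange button (24 along x, 30 tall) is in the middle of its +y side, 7 proud (1 when fully in): 31 across y, 25 with the button in. Two fingers closing across y squeeze it. Axes: the grip's, z up, turned like the stand.
- coupe: clear stemmed coupe glass, 120 tall, bowl diameter 86, foot diameter 68; loose bystander. It and the tumbler may have swapped places. Origin: centre of its underside.
- dice_bowl: fixed blue ceramic bowl with dice, diameter 104, 38 tall; bystander. It and the coaster may have swapped places. Origin: centre of its underside.
- shaker: steel cocktail shaker, 205 tall, diameter 84, loose bystander at the far side. Origin: centre of its underside.
- bitters: green glass bottle with black cap, 170 tall, diameter 54, loose bystander at the far side. Origin: centre of its underside.
- jigger: copper double measure, 78 tall, diameter 46, loose bystander at the far side. Origin: centre of its underside.
Things that resemble listed ones, but are neither listed nor needed, are in the scene too. What is shaped like the light_stand but blue or red is not meant.

How it is judged (in metres and radians):
On the way, in this order (a step that is already met when the one before it is completed fails the run):
1. the tumbler stands upright on the coaster, let go of (horizontal distance between tumbler and coaster below 0.022 m and angle between tumbler's own z axis and vertical below 0.1 rad and z of tumbler in the frame of coaster between 0.002 and 0.01 m and contact force between the fingers and tumbler below 0.1 N and linear speed of tumbler below 0.05 m/s), for 0.2 s.
2. the release button is squeezed in while the mast is still down (value of joint release above 0.0042 m and value of joint mast below 0.02 m), for 0.04 s.
3. the mast is pulled up to its second stop (value of joint mast above 0.104 m), for 0.2 s.
At the end, for the whole second after the job is handed in: The mast is at its second stop (0.104 m or more of 0.110) and still, the fingers hold the grip (over 2 N) with the release button squeezed in (over 4 mm); the tumbler stands upright (within 0.1 rad), let go, on the coaster, its axis within 22 mm of the coaster's centre (all of step 1 and value of joint mast above 0.104 m and velocity of joint mast below 0.02 m/s and value of joint release above 0.004 m and contact force between the fingers and light_grip above 2 N); the arm keeps its last pose, push and grip.
It fails at once if the coupe, shaker, bottle or jigger is knocked over or moved by more than 30 mm (distance of any of coupe, shaker, bitters, jigger from where it was at the start of the episode above 0.03 m or angle between any of coupe, shaker, bitters, jigger's own z axis and vertical above 0.5 rad).
It fails at once if the tumbler is tipped over (angle between tumbler's own z axis and vertical above 0.8 rad).
It fails at once if the tumbler is dropped (falls freely by more than about 15 mm) (contact force between the fingers and tumbler below 0.05 N and linear speed of tumbler above 0.55 m/s).
It also fails if it takes over 58 s, if anything falls off the work surface, if the arm or the gripper's body presses on something with over 40 N, if the wrist force passes 120 N, or if a joint passes its speed limit or range.

## Robot

A 6-joint arm with a two-finger parallel gripper is mounted at the origin on the work surface. World frame = base frame: x ahead of the robot, y to its left, z up, the work surface at z = 0. Lengths are in m, angles in degrees, forces in N, time in s.
With the tool pointing down it reaches from about 0.4 to 0.825 m from the base axis. Payload 7 kg.
Tool frame: the origin (TCP) lies midway between the tips of the shut fingers; the grasp point (between the pads) lies r.grip_depth behind it (r.grip_depth is the distance from the TCP to the grasp point, in m); z points along the fingers, y is the direction in which the jaws open and shut (so a half turn about z gives the same grasp; the last joint's range is limited). The gripper opens to 88 mm and grips with 3 to 60 N. Pads are 19 mm wide; open, the fingers measure 130 mm over their backs; the gripper's body (78 mm by 193 mm) begins 47 mm behind the grasp point.
Start: joints at [80.678, 20.546, 0.682, 0, -70.136, -16.507], TCP at [0.294, 0.608, 0.227] pointing down, gripper open.
Joint ranges: [-176.03, 176.03], [-82.01, 121.73], [-58.28, 71.71], [-173.87, 95.51], [-174.79, -0.11], [-173.66, 173.66]. Speed limits (degrees/s): [136.94, 136.94, 172.46, 180, 180, 180].

## Interface

Orientations are given as [roll, pitch, yaw] about the fixed x, y, z axes, in that order (R = Rz(yaw) Ry(pitch) Rx(roll)).
In Python, from plant import r, imaging, close_job gives the robot as it stands.
- The arm moves only by the tool step_arm, never from a script. Its argument "commands" is a list of rows, each a list of 2 entries, a list of its own where there are three numbers: the shift along the tool's x, y, z in mm, then the turn about the tool's z in degrees. In form: [[[x, y, z], twist], ...]. A call has 1 to 20 rows; each row shifts and turns the commanded pose from where the row before left it, along the tool's axes as they then stand; what a row does not reach is not made up. A row lasts 1/8 s, in which the tool goes at most 62.5 mm and 10.7 degrees, less where a joint would pass 70% of its speed; a pose out of reach is approached as far as the arm can. A call with a gripper value outside its range is refused whole. "gripper" is the closure, from 0 (fully open) to 1 (shut), set as the call begins (left out, the last holds). The fingers move at their own pace and stop on an object; "grip_force" is the grip in N (left out, the last holds). Time passes only in rows, so rows that do not move let the fingers close. It gives the time, the measured TCP pose, the force and the opening at its end, in the units of the state.
- r.get_state(): the state, without advancing time (a new reading comes with each control period).
- imaging.capture(name): name is "scene" or "side" or "wrist"; returns a dict with "img" (480x640x3 uint8, red, green, blue), "z_map" (480x640 float32, m along the optical axis (not along the pixel's ray), 0 where there is no reading), "vfov" (degrees; the focal length in pixels is half the picture's height over the tangent of half this angle, whatever the lens; pixels are square), "cx", "cy" (the principal point, pixels), "extrinsics" (4x4, takes a point from camera to world coordinates); the wrist camera has in their place "T_tool_cam" (4x4, takes a point from camera to tool coordinates, whose origin is the TCP and whose axes are the flange's). Camera axes: x right, y down, z forward; pixel columns grow to the right and rows downward; lengths in m; the calibration is good to about 2 mm. A picture is of the moment at which its call begins: read the wrist's pose just before it.
- close_job(): hands the job in, once; it reports no verdict.
The state is a dict: "time_s": time; "joints": joint angles; "qd": joint speeds; "joint_torque": joint torques, N m; "tcp_pos": TCP position; "eef_rot": TCP orientation; "contact_force": force on the tool from outside, world axes, zero at the start; "moment": the same for the moment, N m; "gripper_width": finger opening in m.
Only numpy, scipy, OpenCV 4.12 (cv2) and the standard library are available. Lean on these libraries where they do the work, as an engineer would, in place of code of your own. Each camera call takes 0.05 s, during which the arm holds its last target.

## Working session

There is one attempt and no reset: what is moved stays moved. The work goes in short steps, Python scripts to look and compute and a tool call to move; the robot and the scene stay as the last step left them, time stands still between calls to the robot, and variables do not carry over. Pictures are saved under pics/ and viewed, and the job is handed in when it is done.

Besides the shell and the picture viewer there is one more tool, called after "Request:" as name([rows], argument=value, ...), one row to a line, values as JSON. step_arm: Moves the arm, as the interface text tells. Its arguments: {"type":"object","properties":{"commands":{"type":"array","items":{"type":"array"}},"gripper":{"type":"number"},"grip_force":{"type":"number"}},"required":["commands"]}

```bash
ls; mkdir -p pics; python3 - <<'E'
from plant import r, imaging
import cv2,numpy as np
print(r.get_state(), r.grip_depth)
for n in ["scene","side","wrist"]:
    d=imaging.capture(n)
    cv2.imwrite(f"pics/{n}0.png",d["img"][:,:,::-1])
    np.savez(f"pics/{n}0.npz",**d)
    print(n,d["vfov"],d["cx"],d["cy"],d.get("extrinsics",d.get("T_tool_cam")))
E
```

```text
pics
{'time_s': 0.0, 'joints': array([ 8.06795344e+01,  2.05889289e+01,  6.33821844e-01, -2.27427684e-02,
       -7.01328808e+01, -1.65071395e+01]), 'qd': array([ 5.71211677e-03, -5.72777027e-02, -8.97804544e-05, -5.86300070e-02,
        7.53484076e-03,  7.14374512e-02]), 'joint_torque': array([ 8.55449780e-04, -5.82713163e+01,  2.93062466e+01,  6.99744925e+00,
        7.11334185e-03, -1.50826386e-04]), 'tcp_pos': array([0.29386866, 0.60713982, 0.22564306]), 'eef_rot': array([ 1.79909563e+02, -4.50458983e-03, -2.58353468e+01]), 'contact_force': array([-0.23185635, -0.16816307,  0.29195546]), 'moment': array([-0.03602479, -0.00264787, -0.00533405]), 'gripper_width': 0.08766187995079165} 0.0188
scene 42.651852135284884 321.1744339923048 244.85705905091746 [[-0.59889039  0.50670303 -0.62014703  1.25078879]
 [ 0.80077596  0.38798382 -0.45631833  0.5273447 ]
 [ 0.00938913 -0.76988349 -0.63811539  0.88238073]
 [ 0.          0.          0.          1.        ]]
side 50.907442887241444 316.19440955553716 239.17044457471272 [[ 0.68789764 -0.36523107  0.62721855 -0.09187956]
 [-0.72579895 -0.34190396  0.59692341 -0.59015799]
 [-0.00356647 -0.86585677 -0.50027926  0.66654089]
 [ 0.          0.          0.          1.        ]]
wrist 71.469903549373 317.8369124174661 235.09430088642253 [[ 3.80496149e-04 -9.68566045e-01 -2.48756251e-01  6.70018275e-02]
 [ 9.99999797e-01  4.95594128e-04 -4.00068631e-04 -8.80426952e-04]
 [ 5.10775029e-04 -2.48756048e-01  9.68566037e-01 -1.58736844e-01]
 [ 0.00000000e+00  0.00000000e+00  0.00000000e+00  1.00000000e+00]]
```

View pics/scene0.png

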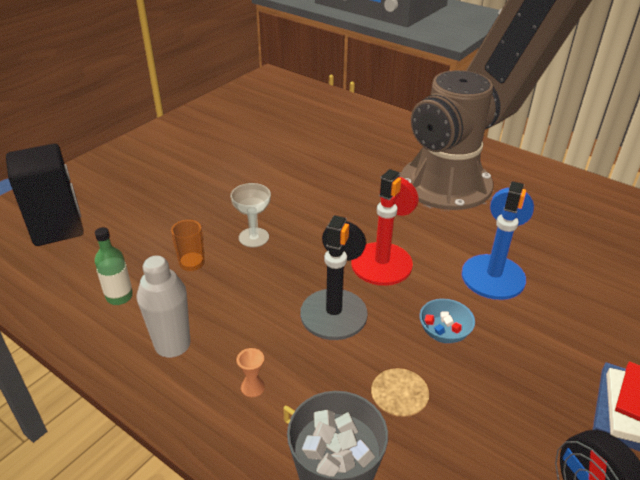

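View pics/side0.png

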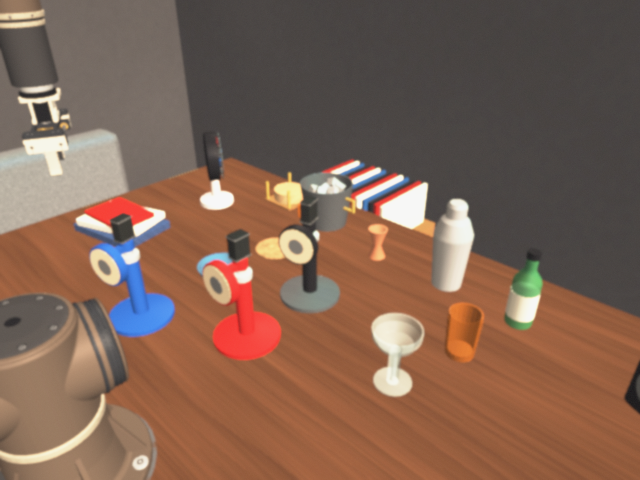

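View pics/wrist0.png

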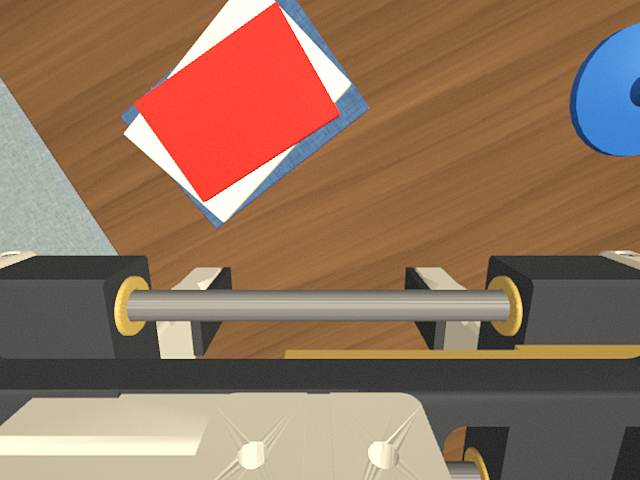

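The scene view shows the amber tumbler at about (189,245), the coaster at (400,391), the blue dice bowl at (447,320), and the black light with its foot at (335,313) and its grip and orange button at (340,232). The tumbler is between the coupe (252,215) and the shaker and bitters.

```bash
cat > h.py <<'E'
import numpy as np,cv2
def load(n): return dict(np.load(f"pics/{n}.npz"))
def foc(d): return 240/np.tan(np.radians(float(d["vfov"]))/2)
def ray(d,u,v,E=None):
    E=d["extrinsics"] if E is None else E; f=foc(d)
    p=np.stack([(np.asarray(u,float)-d["cx"])/f,(np.asarray(v,float)-d["cy"])/f,np.ones_like(np.asarray(u,float))],-1)
    return E[:3,3],p@E[:3,:3].T
def plane(d,u,v,z,E=None):
    o,D=ray(d,u,v,E); return o+D*((z-o[2])/D[...,2])[...,None]
def cloud(d,E=None):
    v,u=np.mgrid[:480,:640]; o,D=ray(d,u,v,E); return o+D*d["z_map"][...,None]
def proj(d,P,E=None):
    E=d["extrinsics"] if E is None else E
    q=(np.asarray(P)-E[:3,3])@E[:3,:3]; f=foc(d); return np.stack([q[...,0]/q[...,2]*f+d["cx"],q[...,1]/q[...,2]*f+d["cy"]],-1)
def circ(P):
    A=np.c_[2*P,np.ones(len(P))]; s=np.linalg.lstsq(A,(P**2).sum(1),rcond=None)[0]; return s[:2],np.sqrt(s[2]+s[:2]@s[:2])
E
python3 - <<'E'
from h import *
for n,boxes in [("scene0",dict(coaster=(355,355,450,425),tum=(165,210,215,275),foot=(290,280,380,345),btn=(325,215,355,255))),("side0",dict(coaster=(245,225,300,265),tum=(435,295,490,365),foot=(270,265,350,315)))]:
    d=load(n); img=d["img"]; hsv=cv2.cvtColor(img,cv2.COLOR_RGB2HSV).astype(int); C=cloud(d)
    for k,(a,b,c,e) in boxes.items():
        H,S,V=[hsv[b:e,a:c,i] for i in range(3)]
        if k=="coaster": m=(V>150)&(H>10)&(H<30)
        elif k=="tum": m=(S>215)&(V>110)
        elif k=="btn": m=(S>200)&(V>180)&(H<25)
        else: m=(S<80)&(V<130)
        m=cv2.morphologyEx(m.astype(np.uint8),cv2.MORPH_OPEN,np.ones((2,2)))
        nl,lab,st,ce=cv2.connectedComponentsWithStats(m); i=1+np.argmax(st[1:,4]); m=(lab==i).astype(np.uint8)
        cs=max(cv2.findContours(m,cv2.RETR_EXTERNAL,cv2.CHAIN_APPROX_NONE)[0],key=len)[:,0]+[a,b]
        print(n,k,st[i],ce[i]+[a,b])
        full=C[b:e,a:c][m>0]; print("  cloud med",np.median(full,0).round(4), full.min(0).round(4),full.max(0).round(4))
        if k=="coaster":
            P=plane(d,cs[:,0],cs[:,1],0.005)[:,:2]; print("  circ",circ(P))
        if k=="tum":
            # side edges at heights
            print("  contour rows", [(v,cs[cs[:,1]==v,0].min(),cs[cs[:,1]==v,0].max()) for v in range(cs[:,1].min(),cs[:,1].max()+1,4)])
        if k=="foot":
            pass
        v=np.zeros((480,640),np.uint8); v[b:e,a:c]=m*255; cv2.imwrite(f"pics/m_{n}_{k}.png",v)
    big=cv2.resize(img[200:360,280:400][:,:,::-1] if n=="scene0" else img[180:320,230:370][:,:,::-1],None,fx=4.0,fy=3.7 if 0 else 4.0,interpolation=cv2.INTER_CUBIC)
    cv2.imwrite(f"pics/z_{n}.png",big[:600])
E
```

```text
scene0 coaster [  17   14   58   49 2225] [400.75955056 392.72764045]
  cloud med [0.6379 0.2513 0.0065] [ 0.5829  0.1998 -0.0031] [1.2508 0.5273 0.8824]
  circ (array([0.63478472, 0.24950868]), np.float64(0.0501450605835707))Traceback (most recent call last):
  File "<stdin>", line 11, in <module>
    return _wrapfunc(a, 'argmax', axis=axis, out=out, **kwds)
    return bound(*args, **kwds)
ValueError: attempt to get argmax of an empty sequence
```

```bash
python3 - <<'E'
from h import *
for n,boxes in [("scene0",dict(t=(150,190,260,290),l=(285,200,405,345))),("side0",dict(t=(420,290,500,380),l=(265,180,375,320)))]:
    d=load(n)
    for k,(a,b,c,e) in boxes.items():
        cv2.imwrite(f"pics/z_{n}_{k}.png",cv2.resize(d["img"][b:e,a:c,::-1],None,fx=4,fy=4,interpolation=cv2.INTER_NEAREST))
    # edges 
    hsv=cv2.cvtColor(d["img"],cv2.COLOR_RGB2HSV)
    for u,v in ([(189,245),(180,250),(190,262),(215,245),(160,250)] if n=="scene0" else [(463,332),(463,350),(430,330)]): print(n,u,v,hsv[v,u])
E
```

```text
scene0 189 245 [ 12 195 145]
scene0 180 250 [ 12 186 119]
scene0 190 262 [ 14 211 179]
scene0 215 245 [ 12 155 135]
scene0 160 250 [ 13 145 137]
side0 463 332 [ 12 192 175]
side0 463 350 [ 13 193 228]
side0 430 330 [ 10 150 160]
```

View pics/z_scene0_t.png

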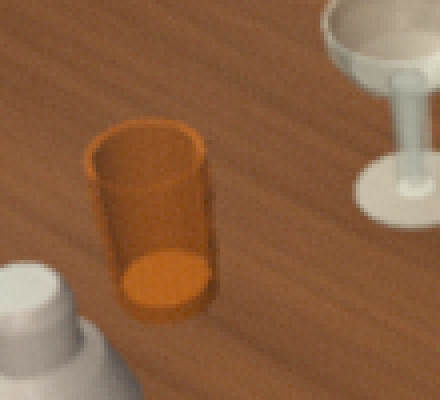

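View pics/z_side0_t.png

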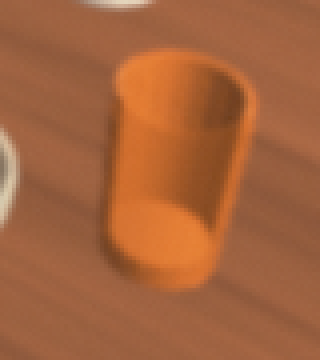

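View pics/z_scene0_l.png

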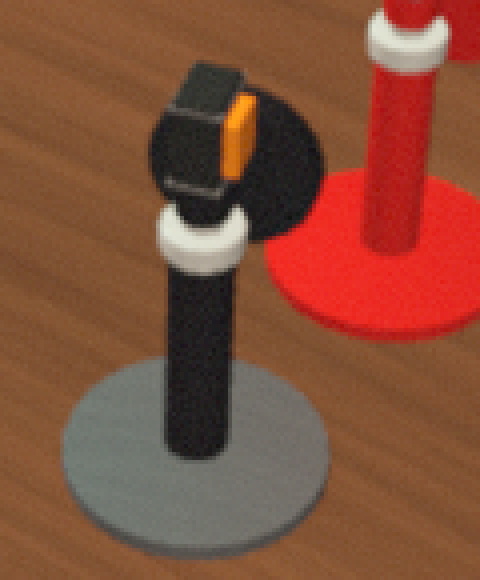

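View pics/z_side0_l.png

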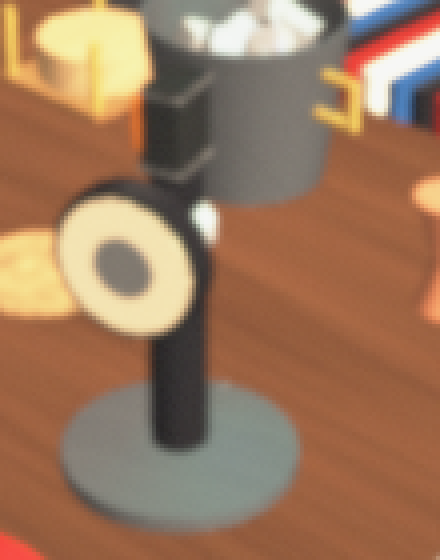

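```bash
python3 - <<'E'
from h import *
P={}
for n,(a,b,c,e) in [("scene0",(160,205,215,280)),("side0",(438,292,495,368))]:
    d=load(n); hsv=cv2.cvtColor(cv2.GaussianBlur(d["img"],(3,3),0),cv2.COLOR_RGB2HSV).astype(int)
    m=((hsv[b:e,a:c,1]>172)&(hsv[b:e,a:c,0]<16)).astype(np.uint8)
    m=cv2.morphologyEx(m,cv2.MORPH_CLOSE,np.ones((5,5)));m=cv2.morphologyEx(m,cv2.MORPH_OPEN,np.ones((3,3)))
    cs=max(cv2.findContours(m,cv2.RETR_EXTERNAL,cv2.CHAIN_APPROX_NONE)[0],key=cv2.contourArea)[:,0]+[a,b]
    print(n,cs.min(0),cs.max(0))
    top=cs[cs[:,1]<cs[:,1].min()+9]; bot=cs[cs[:,1]>cs[:,1].max()-6]
    for nm,q,z,rr in [("rim",top,.095,.031),("foot",bot,.0,.027)]:
        W=plane(d,q[:,0],q[:,1],z)[:,:2]
        from scipy.optimize import least_squares
        s=least_squares(lambda x:np.hypot(*(W-x).T)-rr,W.mean(0)); print("  ",nm,circ(W),"fixed r",s.x,np.sqrt(np.mean(s.fun**2)))
    C=cloud(d)[b:e,a:c][m>0]; C=C[(C[:,2]<.2)]; print("  cloud",np.percentile(C,[5,50,95],axis=0).round(3).tolist())
    # light foot
    a,b,c,e=(290,280,380,345) if n=="scene0" else (270,265,350,315)
    H=hsv[b:e,a:c]; m=((H[...,1]<90)&(H[...,2]>60)).astype(np.uint8) if 1 else 0
    m=cv2.morphologyEx(m,cv2.MORPH_OPEN,np.ones((3,3)))
    cs=max(cv2.findContours(m,cv2.RETR_EXTERNAL,cv2.CHAIN_APPROX_NONE)[0],key=cv2.contourArea)[:,0]
    cs=cv2.convexHull(cs)[:,0]+[a,b]
    for z in (0.,.008,.016): 
        W=plane(d,cs[:,0],cs[:,1],z)[:,:2]; print("  foot",z,circ(W))
    C=cloud(d)
    a,b,c,e=(285,200,375,345) if n=="scene0" else (260,180,350,320)
    Q=C[b:e,a:c].reshape(-1,3); col=d["img"][b:e,a:c].reshape(-1,3)
    for lo,hi in [(.005,.02),(.05,.1),(.13,.16),(.185,.205),(.205,.225),(.225,.231),(.231,.24)]:
        s=(Q[:,2]>lo)&(Q[:,2]<hi)&(Q[:,0]>.3)&(Q[:,0]<.75); print("  z",lo,hi,s.sum(),np.percentile(Q[s],[3,50,97],axis=0).round(3)[:,:2].tolist() if s.sum() else "")
E
```

```text
scene0 [171 220] [204 270]
   rim (array([ 0.61351805, -0.28901799]), np.float64(0.030773522293691763)) fixed r [ 0.61375895 -0.28880915] 0.0008472954176449441
   foot (array([ 0.61141333, -0.2916109 ]), np.float64(0.026108927986330403)) fixed r [ 0.61057617 -0.29230923] 0.000743206462649596
  cloud [[0.589, -0.314, 0.009], [0.622, -0.275, 0.068], [0.643, -0.258, 0.097]]
  foot 0.0 (array([0.54727797, 0.04171131]), np.float64(0.06843427637655626))
  foot 0.008 (array([0.55365627, 0.04611425]), np.float64(0.06781382514582901))
  foot 0.016 (array([0.56003457, 0.05051718]), np.float64(0.06719337391510292))
  z 0.005 0.02 3261 [[0.341, -0.172], [0.546, 0.04], [0.615, 0.106]]
  z 0.05 0.1 313 [[0.548, 0.038], [0.565, 0.055], [0.57, 0.063]]
  z 0.13 0.16 604 [[0.504, 0.002], [0.542, 0.055], [0.572, 0.072]]
  z 0.185 0.205 248 [[0.494, 0.037], [0.55, 0.053], [0.572, 0.065]]
  z 0.205 0.225 194 [[0.541, 0.042], [0.566, 0.059], [0.572, 0.068]]
  z 0.225 0.231 72 [[0.541, 0.042], [0.56, 0.059], [0.572, 0.066]]
  z 0.231 0.24 192 [[0.538, 0.037], [0.557, 0.049], [0.572, 0.061]]
side0 [446 302]
[... 367 characters left out ...]
.0 (array([0.56167525, 0.052435  ]), np.float64(0.06997170902597433))
  foot 0.008 (array([0.55383111, 0.04472242]), np.float64(0.06913189007044394))
  foot 0.016 (array([0.54598697, 0.03700985]), np.float64(0.06829207111491102))
  z 0.005 0.02 1931 [[0.433, -0.016], [0.546, 0.041], [0.644, 0.275]]
  z 0.05 0.1 251 [[0.537, 0.028], [0.544, 0.034], [0.558, 0.051]]
  z 0.13 0.16 488 [[0.49, -0.009], [0.501, 0.025], [0.563, 0.062]]
  z 0.185 0.205 369 [[0.496, 0.005], [0.514, 0.032], [0.565, 0.055]]
  z 0.205 0.225 179 [[0.535, 0.029], [0.54, 0.037], [0.569, 0.059]]
  z 0.225 0.231 50 [[0.535, 0.03], [0.54, 0.035], [0.57, 0.049]]
  z 0.231 0.24 112 [[0.535, 0.03], [0.55, 0.042], [0.568, 0.055]]
```

```bash
python3 - <<'E'
from h import *
d=load("scene0")
q=np.array([(192,62),(245,68),(228,112),(175,106)])/4+[285,200]
W=plane(d,q[:,0],q[:,1],.234)[:,:2]; print(W.round(4),W.mean(0)); 
for i in range(4):
    e=W[(i+1)%4]-W[i]; print(np.hypot(*e),np.degrees(np.arctan2(e[1],e[0])))
d=load("side0"); print(plane(d,np.array([295.5]),np.array([247.]),.154))
e=plane(d,np.array([295.5]),np.array([247.]),.154)[0,:2]-[.5535,.0455]; print(np.hypot(*e),np.degrees(np.arctan2(-e[1],-e[0])))
# other objects cloud
for n,pts in [("scene0",dict(coupe=(252,195),shaker=(157,265),bitters=(103,234),jigger=(251,357),bowl=(447,320),bucket=(338,420),cube=(40,170)))]:
    d=load(n);C=cloud(d)
    for k,(u,v) in pts.items(): print(k,C[v,u].round(3))
E
```

```text
[[0.5434 0.0318]
 [0.5328 0.0528]
 [0.5628 0.0649]
 [0.5733 0.0445]] [0.5530841  0.04849175]
0.02348126048342262 116.79872374728315
0.032359110672251536 22.014797972498773
0.022960335309700583 -62.98196424126682
0.032407510511221926 -157.05413029021466
[[0.50023642 0.0299901  0.154     ]]
0.05547581516032952 16.235107625661108
coupe [ 0.442 -0.259  0.097]
shaker [ 0.801 -0.139  0.207]
bitters [ 0.779 -0.319  0.172]
jigger [0.772 0.03  0.069]
bowl [0.466 0.245 0.04 ]
bucket [0.803 0.233 0.103]
cube [ 0.737 -0.569  0.191]
```

Request:
step_arm([
  [[0,0,-40],-8.6],
  [[0,0,-40],-8.6],
  [[0,0,-40],-8.6],
  [[0,0,0],0],
], gripper=0, grip_force=20)

```text
time_s: 0.65
tcp_pos: [0.2947, 0.6087, 0.3505]
eef_rot: [-179.7, -0.1, 0.1]
contact_force: [1.0, 0.5, -0.5]
gripper_width: 0.0877
```

Request:
step_arm([
  [[10,30,0],0],
  [[16,56,0],0],
  [[16,56,0],0],
  [[16,56,0],0],
  [[16,56,0],0],
  [[16,56,0],0],
  [[16,56,0],0],
  [[16,56,0],0],
  [[16,56,0],0],
  [[16,56,0],0],
  [[16,56,0],0],
  [[16,56,0],0],
  [[16,56,0],0],
  [[16,56,0],0],
  [[16,56,0],0],
  [[16,56,0],0],
  [[10,28,0],0],
  [[0,0,0],0],
  [[0,0,0],0],
])

```text
time_s: 3.02
tcp_pos: [0.5533, -0.2902, 0.3458]
eef_rot: [-180.0, 0.1, -0.1]
contact_force: [-0.8, 0.2, 0.8]
gripper_width: 0.0876
```

```bash
cat >> h.py <<'E'
def wcap(name):
    from plant import r, imaging
    from scipy.spatial.transform import Rotation as Ro
    s=r.get_state(); d=imaging.capture("wrist")
    T=np.eye(4); T[:3,:3]=Ro.from_euler("xyz",s["eef_rot"],degrees=True).as_matrix(); T[:3,3]=s["tcp_pos"]
    d["extrinsics"]=T@d["T_tool_cam"]; np.savez(f"pics/{name}.npz",**d); cv2.imwrite(f"pics/{name}.png",d["img"][:,:,::-1])
    print(s["time_s"],s["tcp_pos"],s["eef_rot"],s["joints"].round(1)); return d
E
python3 -c "
from h import *
wcap('w1')"
```

```text
3.025 [ 0.55325729 -0.29020248  0.34576364] [-1.79967815e+02  6.97333730e-02 -7.28520646e-02] [ -9.8  13.    5.5  -0.  -82.5  99.7]
```

View pics/w1.png

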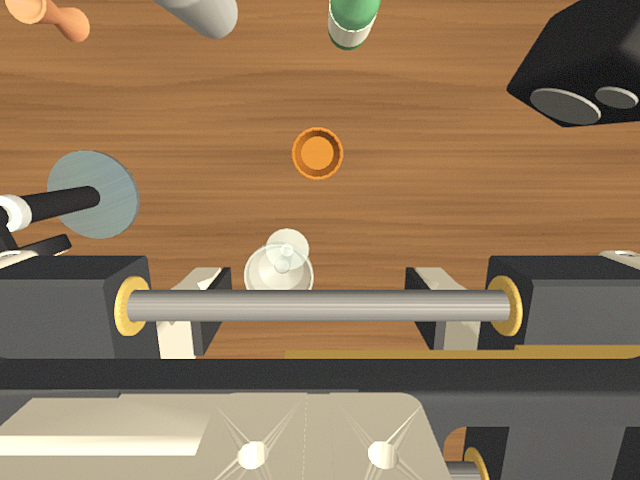

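The wrist view shows the tumbler's rim as a circle at about (317,153). The coupe is at (285,262), and the bitters, shaker and jigger are at the top edge.

```bash
python3 - <<'E'
from h import *
d=load("w1"); hsv=cv2.cvtColor(d["img"],cv2.COLOR_RGB2HSV)
m=((hsv[...,1]>190)&(hsv[...,2]>120)).astype(np.uint8); m[:, :280]=0;m[:,360:]=0;m[:110]=0;m[195:]=0
m=cv2.morphologyEx(m,cv2.MORPH_CLOSE,np.ones((5,5)))
cs=max(cv2.findContours(m,cv2.RETR_EXTERNAL,cv2.CHAIN_APPROX_NONE)[0],key=cv2.contourArea)[:,0]
W=plane(d,cs[:,0],cs[:,1],.095)[:,:2]; print(cs.min(0),cs.max(0),circ(W))
for nm,u,v,z in [("coupe foot",288,250,0),("bitters bottom",349,48,0),("shaker bot",225,38,0),("jig base",75,25,0),("coupe bowl",279,273,.12)]:
    print(nm,plane(d,np.array([u]),np.array([v]),z)[0].round(3))
E
```

```text
[292 129] [341 179] (array([ 0.61499843, -0.28793583]), np.float64(0.02914066904163549))
coupe foot [ 0.466 -0.242  0.   ]
bitters bottom [ 0.754 -0.332  0.   ]
shaker bot [ 0.767 -0.164  0.   ]
jig base [0.783 0.037 0.   ]
coupe bowl [ 0.474 -0.242  0.12 ]
```

Request:
step_arm([
  [[31,-1,0],0],
  [[31,-1,0],0],
  [[0,0,30],0],
  [[0,0,40],0],
  [[0,0,40],0],
  [[0,0,30],0],
  [[0,0,20],0],
  [[0,0,0],0],
  [[0,0,0],0],
])

```text
time_s: 4.2
tcp_pos: [0.6163, -0.2882, 0.1881]
eef_rot: [180.0, -0.1, 0.0]
contact_force: [-0.2, -0.2, 0.1]
gripper_width: 0.0877
```

```bash
python3 -c "
from h import *
wcap('w2')
d=load('w2');print(proj(d,np.array([[.615,-.288,.095],[.615+.031,-.288,.095]])))"
```

```text
4.2 [ 0.61627765 -0.28815788  0.18809203] [ 1.79961023e+02 -9.89488628e-02  3.20782577e-02] [ -8.7  22.3  -1.7   0.  -65.8  98.7]
[[318.46437829 240.2563878 ]
 [318.52167005 200.86328099]]
```

View pics/w2.png

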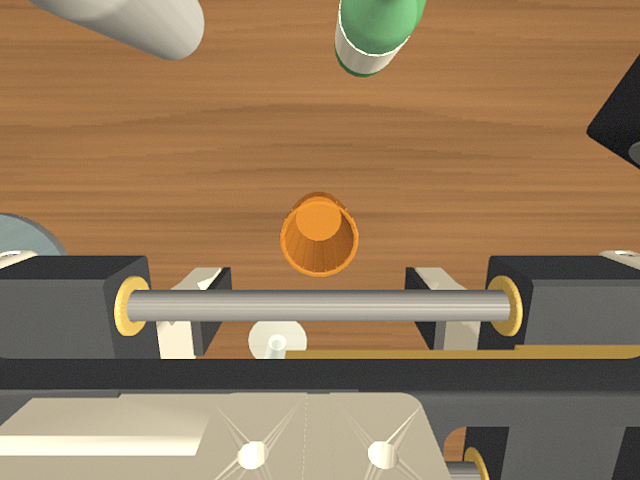

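The rim is centred at about (319,236), between the fingers, which agrees with the estimate to within 3 mm. I'm going down.

Request:
step_arm([
  [[1,0,30],0],
  [[0,0,30],0],
  [[0,0,30],0],
  [[0,0,26],0],
  [[0,0,20],0],
  [[0,0,10],0],
  [[0,0,0],0],
  [[0,0,0],0],
])

```text
time_s: 5.25
tcp_pos: [0.6175, -0.2888, 0.0419]
eef_rot: [180.0, -0.1, -0.0]
contact_force: [0.1, 0.6, 0.1]
gripper_width: 0.0875
```

Request:
step_arm([
  [[0,0,0],0],
  [[0,0,0],0],
  [[0,0,0],0],
  [[0,0,0],0],
  [[0,0,0],0],
  [[0,0,0],0],
], gripper=1, grip_force=20)

```text
time_s: 6.0
tcp_pos: [0.6168, -0.2888, 0.0408]
eef_rot: [180.0, -0.0, -0.0]
contact_force: [-0.1, -0.1, 2.1]
gripper_width: 0.0603
```

Request:
step_arm([
  [[0,0,-8],0],
  [[0,0,-15],0],
  [[0,0,-20],0],
  [[0,0,0],0],
  [[0,0,0],0],
])

```text
time_s: 6.62
tcp_pos: [0.6163, -0.2884, 0.0833]
eef_rot: [-180.0, 0.0, -0.0]
contact_force: [0.9, 0.1, -3.1]
gripper_width: 0.06
```

```bash
python3 -c "
from h import *
from plant import imaging
for n in ['side']:
    d=imaging.capture(n); cv2.imwrite('pics/s2.png',d['img'][:,:,::-1]); np.savez('pics/s2.npz',**d)
    cv2.imwrite('pics/s2z.png',cv2.resize(d['img'][200:400,350:560,::-1],None,fx=3,fy=3))
"
```

```text
(no output)
```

View pics/s2z.png

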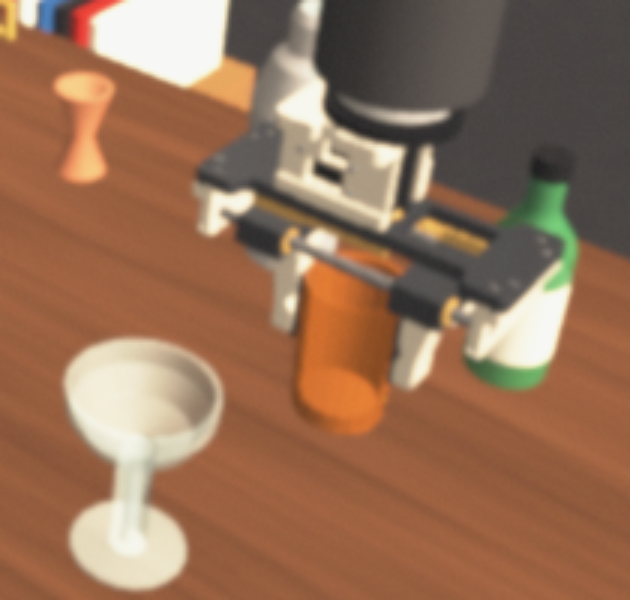

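Request:
step_arm([
  [[0,0,-25],0],
  [[0,0,-45],0],
  [[0,0,-50],0],
  [[0,0,-50],0],
  [[0,0,-50],0],
  [[0,0,-30],0],
  [[0,0,-12],0],
  [[0,0,0],0],
])

```text
time_s: 7.68
tcp_pos: [0.6166, -0.2885, 0.3447]
eef_rot: [-180.0, 0.0, -0.0]
contact_force: [0.0, 0.3, -3.2]
gripper_width: 0.0606
```

Request:
step_arm([
  [[-2,-20,0],0],
  [[-4,-38,0],0],
  [[-4,-45,0],0],
  [[-5,-45,0],0],
  [[-5,-45,0],0],
  [[-5,-45,0],0],
  [[-5,-45,0],0],
  [[-5,-45,0],0],
  [[-5,-45,0],0],
  [[-4,-45,0],0],
  [[-4,-45,0],0],
  [[-2,-40,0],0],
  [[0,-25,0],0],
  [[0,-10,0],0],
  [[0,0,0],0],
  [[0,0,0],0],
])

```text
time_s: 9.68
tcp_pos: [0.5669, 0.2485, 0.3455]
eef_rot: [180.0, 0.0, -0.1]
contact_force: [-0.3, -0.8, -0.6]
gripper_width: 0.0603
```

```bash
python3 -c "
from h import *
wcap('w3')"
```

```text
9.675 [0.56692068 0.24851719 0.3455219 ] [ 1.79983354e+02  1.00425214e-02 -7.26094382e-02] [ 41.7  12.4   4.6   0.  -82.2  48.2]
```

View pics/w3.png

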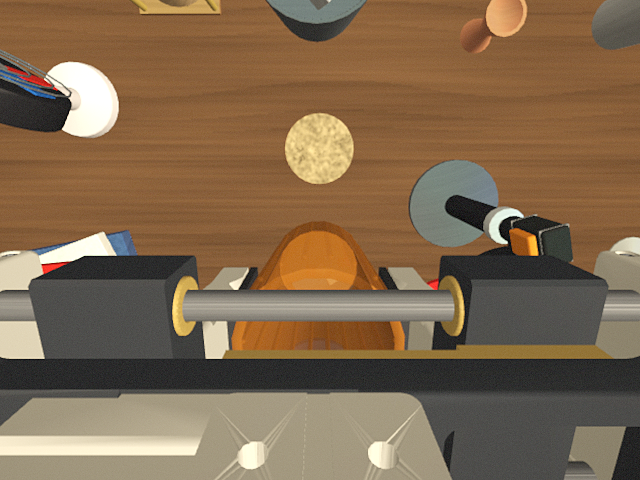

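The wrist view shows the coaster at about (319,149), the tumbler held between the fingers, and the light on the right with its grip top at (540,235) and its orange button at (523,242).

```bash
python3 - <<'E'
from h import *
d=load("w3"); hsv=cv2.cvtColor(d["img"],cv2.COLOR_RGB2HSV).astype(int)
m=((hsv[...,2]>165)&(hsv[...,0]>15)&(hsv[...,0]<32)&(hsv[...,1]>60)).astype(np.uint8); m[:,:270]=0;m[:,370:]=0;m[:100]=0;m[195:]=0
m=cv2.morphologyEx(m,cv2.MORPH_CLOSE,np.ones((7,7)))
cs=max(cv2.findContours(m,cv2.RETR_EXTERNAL,cv2.CHAIN_APPROX_NONE)[0],key=cv2.contourArea)[:,0]
cs=cv2.convexHull(cs)[:,0]; W=plane(d,cs[:,0],cs[:,1],.005)[:,:2]; print(cs.min(0),cs.max(0),circ(W))
# foot of the light
m=((hsv[...,1]<85)&(hsv[...,2]>85)&(hsv[...,2]<170)).astype(np.uint8); m[:,:400]=0;m[:,505:]=0;m[:150]=0;m[250:]=0
m=cv2.morphologyEx(m,cv2.MORPH_OPEN,np.ones((5,5)))
cs=max(cv2.findContours(m,cv2.RETR_EXTERNAL,cv2.CHAIN_APPROX_NONE)[0],key=cv2.contourArea)[:,0]; cs=cv2.convexHull(cs)[:,0]
cs=cs[cs[:,0]<497]
for z in(0,.008): print("foot",circ(plane(d,cs[:,0],cs[:,1],z)[:,:2]),cs.min(0),cs.max(0))
cv2.imwrite("pics/w3z.png",cv2.resize(d["img"][180:270,440:590,::-1],None,fx=5,fy=5,interpolation=cv2.INTER_NEAREST))
# tumbler bottom outline inside: expected position of bottom circle
P=np.array([[.5669,.2485,.3455-.042]])
print(proj(d,P), proj(d,P+[.027,0,0]),proj(d,P+[0,0,.01]))
E
```

```text
[285 113] [353 183] (array([0.63499887, 0.24757249]), np.float64(0.04995497463047109))
foot (array([0.55295076, 0.04225934]), np.float64(0.06718429588840122)) [410 160] [495 246]
foot (array([0.55424143, 0.04554145]), np.float64(0.06611839826938248)) [410 160] [495 246]
[[318.9465847  259.33805607]] [[318.94399088 217.47506498]] [[318.9991184  264.62062735]]
```

View pics/w3z.png

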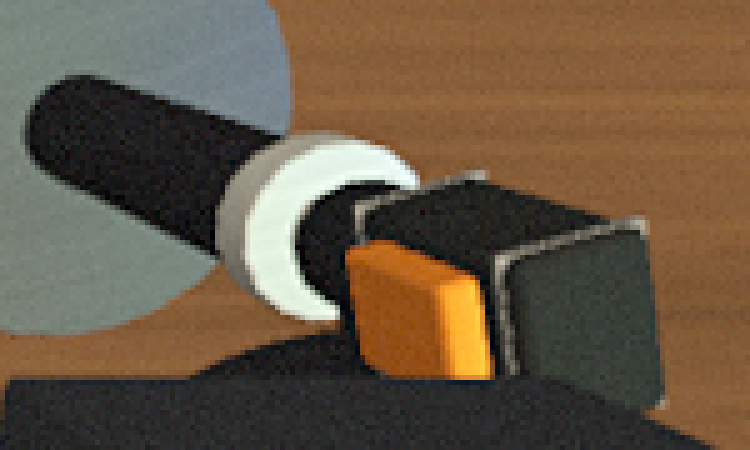

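```bash
python3 - <<'E'
from h import *
d=load("w3")
q=np.array([(498,262),(645,224),(662,404)])/5+[440,180]
W=plane(d,q[:,0],q[:,1],.234)[:,:2]; print(W.round(4))
for i,j in((0,1),(1,2)):
    e=W[j]-W[i]; print(np.hypot(*e),np.degrees(np.arctan2(e[1],e[0])))
print("center",(W[0]+W[2])/2)
E
```

```text
[[0.5671 0.0641]
 [0.5735 0.0408]
 [0.5421 0.032 ]]
0.024210751612906995 -74.48127540385892
0.032672574197905646 -164.43603743729545
center [0.55456245 0.04805223]
```

Request:
step_arm([
  [[20,0,0],0],
  [[30,0,0],0],
  [[20,0,0],0],
  [[0,0,20],0],
  [[0,0,40],0],
  [[0,0,50],0],
  [[0,0,50],0],
  [[0,0,40],0],
  [[0,0,30],0],
  [[0,0,20],0],
  [[0,0,10],0],
  [[0,0,0],0],
  [[0,0,0],0],
])

```text
time_s: 11.35
tcp_pos: [0.6376, 0.2495, 0.0868]
eef_rot: [-180.0, -0.1, -0.0]
contact_force: [0.4, 0.5, -1.4]
gripper_width: 0.0606
```

Request:
step_arm([
  [[0,0,14],0],
  [[0,0,12],0],
  [[0,0,6],0],
  [[0,0,3],0],
  [[0,0,2],0],
  [[0,0,0],0],
  [[0,0,0],0],
])

```text
time_s: 12.22
tcp_pos: [0.6371, 0.2495, 0.0489]
eef_rot: [-180.0, -0.0, -0.0]
contact_force: [0.7, -0.8, -2.2]
gripper_width: 0.0606
```

Request:
step_arm([
  [[0,0,1],0],
  [[0,0,1],0],
  [[0,0,1],0],
  [[0,0,0],0],
])

```text
time_s: 12.72
tcp_pos: [0.637, 0.2494, 0.0458]
eef_rot: [-180.0, -0.0, -0.0]
contact_force: [-0.2, 0.1, 0.0]
gripper_width: 0.0605
```

Request:
step_arm([
  [[0,0,1],0],
  [[0,0,0],0],
  [[0,0,0],0],
])

```text
time_s: 13.1
tcp_pos: [0.6373, 0.2494, 0.0458]
eef_rot: [-180.0, -0.1, -0.0]
contact_force: [-2.7, -1.2, 6.6]
gripper_width: 0.0602
```

Contact with the coaster is firm, so I'm opening the gripper.

Request:
step_arm([
  [[0,0,0],0],
  [[0,0,0],0],
  [[0,0,0],0],
  [[0,0,0],0],
  [[0,0,0],0],
  [[0,0,0],0],
], gripper=0)

```text
time_s: 13.85
tcp_pos: [0.6369, 0.2493, 0.0445]
eef_rot: [180.0, 0.0, -0.0]
contact_force: [-0.0, 0.1, 0.4]
gripper_width: 0.0878
```

Request:
step_arm([
  [[0,0,-15],0],
  [[0,0,-25],0],
  [[0,0,-40],0],
  [[0,0,-50],0],
  [[0,0,-50],0],
  [[0,0,-50],0],
  [[0,0,-40],0],
  [[0,0,-30],0],
  [[0,0,0],0],
  [[0,0,0],0],
])

```text
time_s: 15.1
tcp_pos: [0.6365, 0.2492, 0.3448]
eef_rot: [-180.0, 0.0, -0.0]
contact_force: [-0.2, -0.0, -0.7]
gripper_width: 0.0876
```

```bash
python3 -c "
from h import *
from plant import imaging
wcap('w4')
for n in ['side','scene']:
    d=imaging.capture(n); np.savez('pics/%s4.npz'%n,**d); cv2.imwrite('pics/%s4.png'%n,d['img'][:,:,::-1])
"
```

```text
15.1 [0.63649204 0.24924426 0.34477973] [-1.79976268e+02  5.63443029e-03 -2.99173094e-02] [ 37.7  18.9  13.3  -0.  -84.4  52.3]
```

View pics/w4.png

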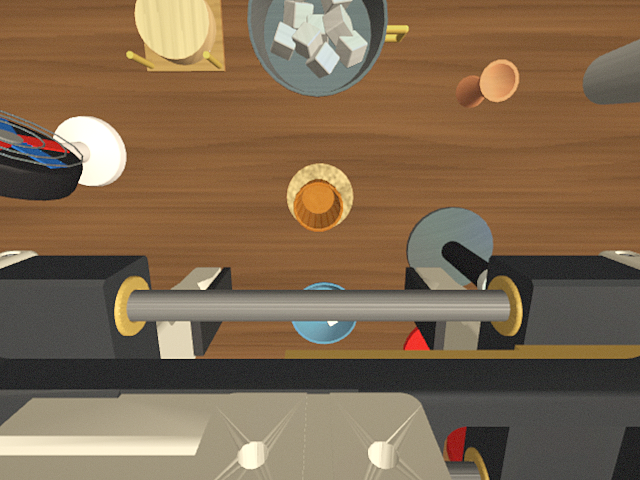

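View pics/scene4.png

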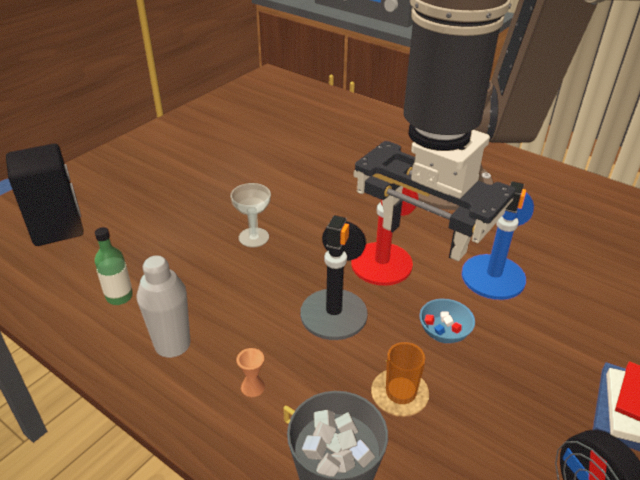

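The tumbler stands upright on the coaster, at (404,372) in the scene view and (319,205) in the wrist view. I'll check its offset from the coaster.

```bash
python3 - <<'E'
from h import *
d=load("w4"); hsv=cv2.cvtColor(d["img"],cv2.COLOR_RGB2HSV).astype(int)
m=((hsv[...,1]>180)&(hsv[...,2]>100)&(hsv[...,0]<17)).astype(np.uint8); m[:,:280]=0;m[:,360:]=0;m[:170]=0;m[240:]=0
m=cv2.morphologyEx(m,cv2.MORPH_CLOSE,np.ones((5,5)))
cs=max(cv2.findContours(m,cv2.RETR_EXTERNAL,cv2.CHAIN_APPROX_NONE)[0],key=cv2.contourArea)[:,0]
b=cs[cs[:,1]>205]; print(cs.min(0),cs.max(0),circ(plane(d,b[:,0],b[:,1],.1)[:,:2]))
d=load("scene4"); hsv=cv2.cvtColor(d["img"],cv2.COLOR_RGB2HSV).astype(int)
m=((hsv[...,1]>170)&(hsv[...,0]<17)).astype(np.uint8)
a=np.zeros_like(m);a[335:415,375:435]=m[335:415,375:435]; a=cv2.morphologyEx(a,cv2.MORPH_OPEN,np.ones((3,3)))
cs=max(cv2.findContours(a,cv2.RETR_EXTERNAL,cv2.CHAIN_APPROX_NONE)[0],key=cv2.contourArea)[:,0]
t=cs[cs[:,1]<cs[:,1].min()+9];b=cs[cs[:,1]>cs[:,1].max()-6];print(cs.min(0),cs.max(0),circ(plane(d,t[:,0],t[:,1],.1)[:,:2]),circ(plane(d,b[:,0],b[:,1],.005)[:,:2]))
E
```

```text
[294 179] [342 231] (array([0.63486017, 0.25012736]), np.float64(0.029171984150607295))
[386 342] [425 403] (array([0.63530596, 0.24974482]), np.float64(0.031656940203658585)) (array([0.63319707, 0.24894174]), np.float64(0.02502416880001693))
```

Request:
step_arm([
  [[-14,20,0],0],
  [[-28,40,0],0],
  [[-32,46,0],0],
  [[-32,46,0],0],
  [[-28,41,0],0],
  [[-20,30,0],0],
  [[0,0,0],-8],
  [[0,0,0],-8],
  [[0,0,0],0],
  [[0,0,0],0],
])

```text
time_s: 16.5
tcp_pos: [0.4827, 0.0265, 0.3442]
eef_rot: [180.0, 0.0, 15.8]
contact_force: [-0.8, 0.3, 0.2]
gripper_width: 0.0876
```

```bash
python3 -c "
from h import *
wcap('w5')"
```

```text
16.5 [0.48271168 0.02650137 0.34421746] [1.79994883e+02 4.10034740e-02 1.58062847e+01] [ 26.5  -1.2 -10.9  -0.  -80.4  79.3]
```

View pics/w5.png

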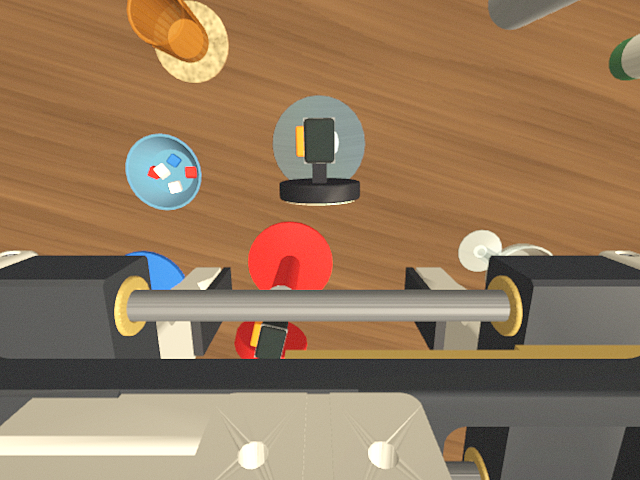

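The light is now seen from above and nearly square to the tool: grip top at (319,141), button on the left at (300,141), and the lamp below at (320,190).

```bash
python3 - <<'E'
from h import *
d=load("w5")
cv2.imwrite("pics/w5z.png",cv2.resize(d["img"][105:215,265:375,::-1],None,fx=5,fy=5,interpolation=cv2.INTER_NEAREST))
hsv=cv2.cvtColor(d["img"],cv2.COLOR_RGB2HSV).astype(int)
C=cloud(d); m=(C[...,2]>.225)&(C[...,2]<.245); m[:,:270]=0;m[:,370:]=0;m[:100]=0;m[215:]=0
ys,xs=np.nonzero(m); print(len(xs)); rc=cv2.minAreaRect(np.c_[xs,ys].astype(np.float32)); print(rc)
q=cv2.boxPoints(rc); W=plane(d,q[:,0],q[:,1],.234)[:,:2]; print(W.round(4),W.mean(0))
for i in range(4):
    e=W[(i+1)%4]-W[i]; print(np.hypot(*e),np.degrees(np.arctan2(e[1],e[0])))
b=(hsv[...,1]>180)&(hsv[...,2]>180)&(hsv[...,0]<25); b[:,:285]=0;b[:,320:]=0;b[:120]=0;b[165:]=0
ys,xs=np.nonzero(b); print("btn",xs.min(),xs.max(),ys.min(),ys.max())
E
```

```text
1513
((315.0, 140.5), (45.0, 38.0), 90.0)
[[0.5653 0.0677]
 [0.5732 0.0398]
 [0.541  0.0303]
 [0.5329 0.0591]] [0.55311574 0.04923205]
0.02901130057297913 -74.17241711992597
0.03360788082191977 -163.48010262086385
0.029965292062183294 105.82835200520987
0.03361029597221462 14.893511382433628
btn 296 302 126 155
```

View pics/w5z.png

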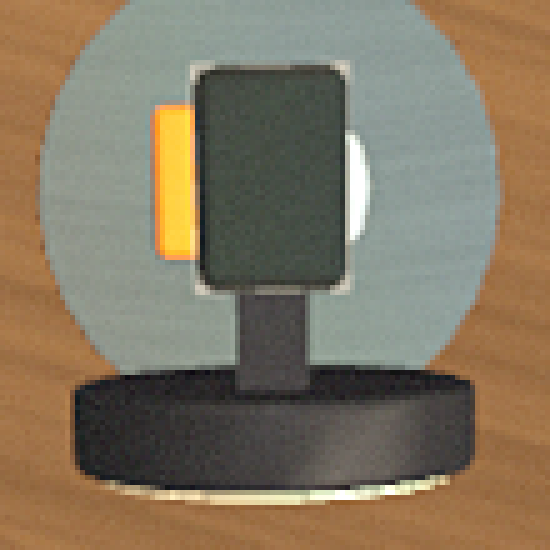

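```bash
python3 - <<'E'
from h import *
d=load("w5")
q=np.array([(192,62),(350,62),(350,292),(192,292)])/5+[265,105]
W=plane(d,q[:,0],q[:,1],.234)[:,:2]; c=W.mean(0); print(W.round(4),c)
for i in range(4):
    e=W[(i+1)%4]-W[i]; print(np.hypot(*e),np.degrees(np.arctan2(e[1],e[0])))
th=np.radians(15.8); e=c-[.4827,.0265]; print("tool shift mm",1e3*(e@[np.cos(th),np.sin(th)]),1e3*(e@[np.sin(th),-np.cos(th)]))
E
```

```text
[[0.5673 0.0624]
 [0.5739 0.0392]
 [0.5409 0.0294]
 [0.5341 0.0534]] [0.55406482 0.04611347]
0.024114888552909674 -74.17242704423181
0.03435049495402878 -163.43730707699302
0.024925725800847554 105.82835906875512
0.034350003774708655 15.210195425561082
tool shift mm 74.00887049174854 0.5587925309427966
```

Request:
step_arm([
  [[20,0,0],0],
  [[34,0,0],0],
  [[20,0,0],0],
  [[0,0,20],0],
  [[0,0,40],0],
  [[0,0,40],0],
  [[0,0,30],0],
  [[0,0,15],0],
  [[0,0,8],0],
  [[0,0,0],0],
  [[0,0,0],0],
])

```text
time_s: 17.92
tcp_pos: [0.5546, 0.047, 0.1927]
eef_rot: [180.0, -0.1, 16.0]
contact_force: [0.6, -0.5, 0.7]
gripper_width: 0.0877
```

```bash
python3 -c "
from h import *
from plant import imaging
wcap('w6')
d=imaging.capture('scene'); np.savez('pics/scene6.npz',**d); cv2.imwrite('pics/scene6.png',cv2.resize(d['img'][120:360,230:480,::-1],None,fx=2.4,fy=2.4))
"
```

```text
17.925 [0.55464492 0.04701964 0.19267751] [ 1.79999475e+02 -1.03646094e-01  1.59756047e+01] [ 25.   10.8 -17.3   0.  -61.7  81. ]
```

View pics/scene6.png

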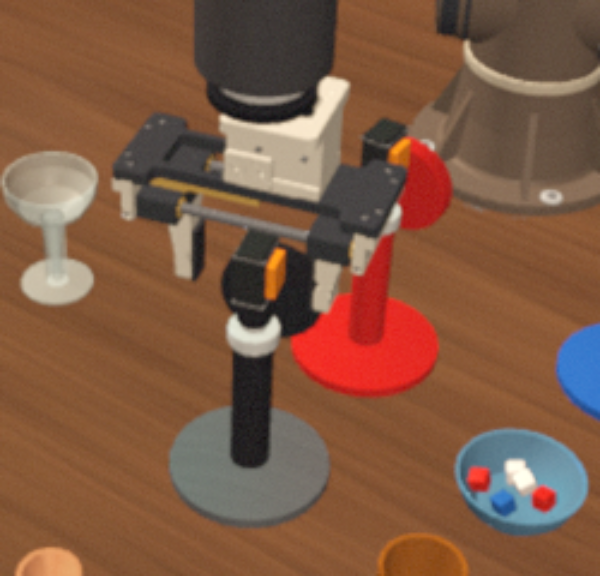

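View pics/w6.png

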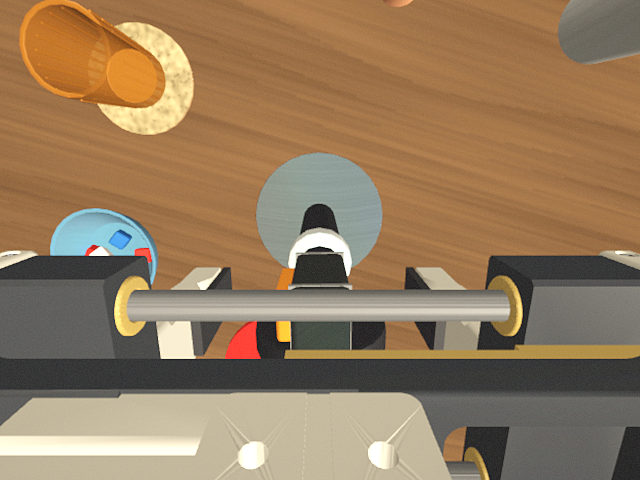

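The grip and button are centred between the fingers (grip at about column 320, finger pads at columns 225 and 410). I'm squeezing now.

Request:
step_arm([
  [[0,0,1],0],
  [[0,0,0],0],
  [[0,0,0],0],
  [[0,0,0],0],
  [[0,0,0],0],
  [[0,0,0],0],
  [[0,0,0],0],
], gripper=1, grip_force=40)

```text
time_s: 18.9
tcp_pos: [0.5542, 0.0461, 0.1906]
eef_rot: [179.9, 0.0, 16.0]
contact_force: [2.2, -0.6, -5.6]
gripper_width: 0.0243
```

Request:
step_arm([
  [[0,0,-3],0],
  [[0,0,-6],0],
  [[0,0,-8],0],
  [[0,0,-8],0],
  [[0,0,-5],0],
  [[0,0,0],0],
  [[0,0,0],0],
])

```text
time_s: 19.77
tcp_pos: [0.5542, 0.0462, 0.2198]
eef_rot: [180.0, 0.0, 16.0]
contact_force: [5.7, -4.3, -7.6]
gripper_width: 0.0244
```

Request:
step_arm([
  [[0,0,-5],0],
  [[0,0,-8],0],
  [[0,0,-8],0],
  [[0,0,-8],0],
  [[0,0,-8],0],
  [[0,0,-8],0],
  [[0,0,-8],0],
  [[0,0,-8],0],
  [[0,0,-8],0],
  [[0,0,-5],0],
  [[0,0,-3],0],
  [[0,0,0],0],
  [[0,0,0],0],
  [[0,0,0],0],
])

```text
time_s: 21.52
tcp_pos: [0.5542, 0.0461, 0.2964]
eef_rot: [180.0, 0.1, 16.0]
contact_force: [5.6, -4.1, -7.2]
gripper_width: 0.0241
```

```bash
python3 -c "
from h import *
from plant import imaging
wcap('w7')
for n in ['scene','side']:
    d=imaging.capture(n); np.savez('pics/%s7.npz'%n,**d); cv2.imwrite('pics/%s7.png'%n,d['img'][:,:,::-1])
d=load('scene7');cv2.imwrite('pics/scene7z.png',cv2.resize(d['img'][100:330,230:480,::-1],None,fx=2.5,fy=2.5))
"
```

```text
21.525 [0.55417418 0.04614614 0.29644819] [1.79950712e+02 5.45013981e-02 1.59605161e+01] [ 25.    7.1  -8.    0.  -74.9  81. ]
```

View pics/scene7z.png

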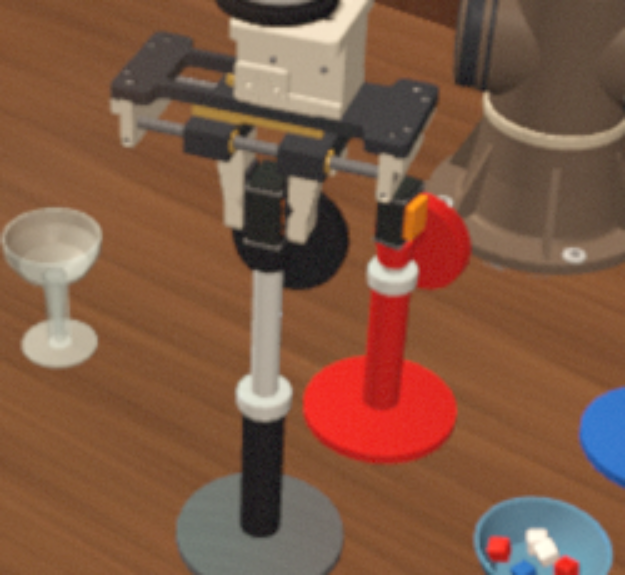

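View pics/side7.png

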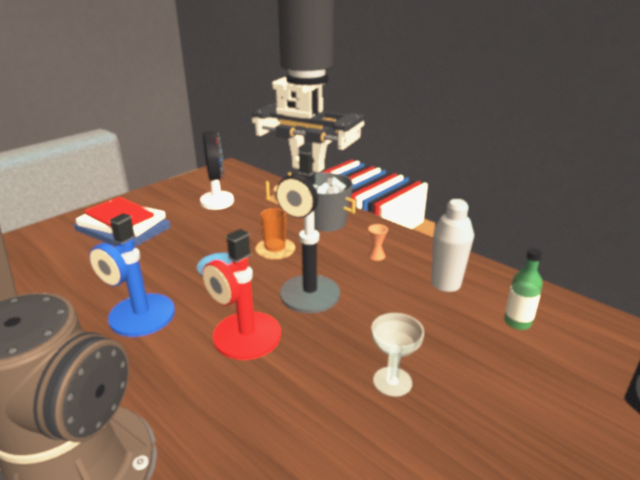

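View pics/w7.png

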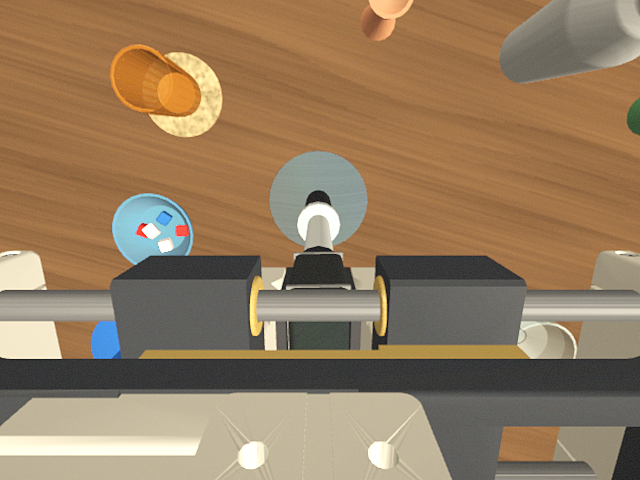

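The mast is up about 106 mm and no slip is visible. I'm creeping to the hard stop while watching the force.

Request:
step_arm([
  [[0,0,-1],0],
  [[0,0,-1],0],
  [[0,0,0],0],
  [[0,0,0],0],
])

```text
time_s: 22.18
tcp_pos: [0.5542, 0.0461, 0.2984]
eef_rot: [180.0, 0.1, 16.0]
contact_force: [4.4, -4.5, -7.7]
gripper_width: 0.0244
```

Request:
step_arm([
  [[0,0,-1],0],
  [[0,0,0],0],
  [[0,0,0],0],
])

```text
time_s: 22.55
tcp_pos: [0.5541, 0.0461, 0.2994]
eef_rot: [180.0, 0.1, 16.0]
contact_force: [5.5, -4.0, -7.6]
gripper_width: 0.0243
```

Request:
step_arm([
  [[0,0,-1],0],
  [[0,0,0],0],
  [[0,0,0],0],
])

```text
time_s: 22.92
tcp_pos: [0.5542, 0.0462, 0.3004]
eef_rot: [179.9, 0.1, 16.0]
contact_force: [5.1, -3.9, -7.6]
gripper_width: 0.0244
```

Request:
step_arm([
  [[0,0,-1],0],
  [[0,0,0],0],
  [[0,0,0],0],
])

```text
time_s: 23.3
tcp_pos: [0.5541, 0.0461, 0.3006]
eef_rot: [180.0, 0.1, 16.0]
contact_force: [6.4, -5.1, -11.7]
gripper_width: 0.0243
```

The force rose to -11.7 N at a rise of 110 mm, which means the hard stop. As a last check I'll compare the lamp height with the side view and re-check the tumbler and bystanders.

```bash
python3 - <<'E'
from h import *
from plant import imaging,r
d=imaging.capture("side"); np.savez("pics/side8.npz",**d)
h=cv2.cvtColor(d["img"],cv2.COLOR_RGB2HSV).astype(int)
m=((h[...,2]>150)&(h[...,0]>12)&(h[...,0]<32)&(h[...,1]<120)).astype(np.uint8); a=np.zeros_like(m); a[165:225,270:320]=m[165:225,270:320]
n,l,st,c=cv2.connectedComponentsWithStats(a); i=1+np.argmax(st[1:,4]); print("ring",st[i])
x=np.array([np.cos(np.radians(15.8)),np.sin(np.radians(15.8))])
for q in (.100,.110): print(q,proj(d,np.r_[np.array([.554,.046])-.057*x,.154+q]))
d0=load("side0"); 
for nm,(a,b,cc,e) in dict(coupe=(365,310,430,400),shaker=(428,195,480,295),bit=(500,245,545,330),jig=(362,220,395,265)).items():
    print(nm,np.abs(d["img"][b:e,a:cc].astype(int)-d0["img"][b:e,a:cc]).mean().round(2))
s=imaging.capture("scene"); np.savez("pics/scene8.npz",**s)
s4=load("scene4"); print("tumbler diff",np.abs(s["img"][335:415,370:435].astype(int)-s4["img"][335:415,370:435]).mean())
g=r.get_state(); print(g["time_s"],g["tcp_pos"],g["contact_force"],g["gripper_width"])
E
```

```text
ring [ 275  177   40   48 1085]
0.1 [293.62360512 201.46396752]
0.11 [293.48472865 196.63198922]
coupe 2.84
shaker 2.59
bit 2.29
jig 2.55
tumbler diff 2.4418589743589743
23.4 [0.55413065 0.0461634  0.3006172 ] [  6.86357034  -4.7920754  -11.47735852] 0.024319998765246927
```

```bash
python3 - <<'E'
from h import *
x=np.array([np.cos(np.radians(15.8)),np.sin(np.radians(15.8))])
for n,y0 in (("side0",45),("side8",0)):
    d=load(n); h=cv2.cvtColor(d["img"],cv2.COLOR_RGB2HSV).astype(int); b=165+y0
    m=((h[...,2]>150)&(h[...,0]>12)&(h[...,0]<32)&(h[...,1]<120)).astype(np.uint8); a=np.zeros_like(m); a[b:b+65,275:316]=m[b:b+65,275:316]
    a=cv2.morphologyEx(a,cv2.MORPH_OPEN,np.ones((3,3)))
    cs=max(cv2.findContours(a,cv2.RETR_EXTERNAL,cv2.CHAIN_APPROX_NONE)[0],key=cv2.contourArea); print(n,cv2.fitEllipse(cs))
    for q in (0,.11): print(q,proj(d,np.r_[np.array([.554,.046])-.057*x,.154+q]))
d=load("side8"); cv2.imwrite("pics/side8z.png",cv2.resize(d["img"][130:310,230:370,::-1],None,fx=3.3,fy=3.3))
E
```

```text
side0 ((294.1433410644531, 246.68911743164062), (32.672386169433594, 38.013423919677734), 112.5173110961914)
0 [294.93576077 247.11826473]
0.11 [293.48472865 196.63198922]
side8 ((295.850830078125, 199.2783203125), (30.987262725830078, 55.77716064453125), 150.94110107421875)
0 [294.93576077 247.11826473]
0.11 [293.48472865 196.63198922]
```

View pics/side8z.png

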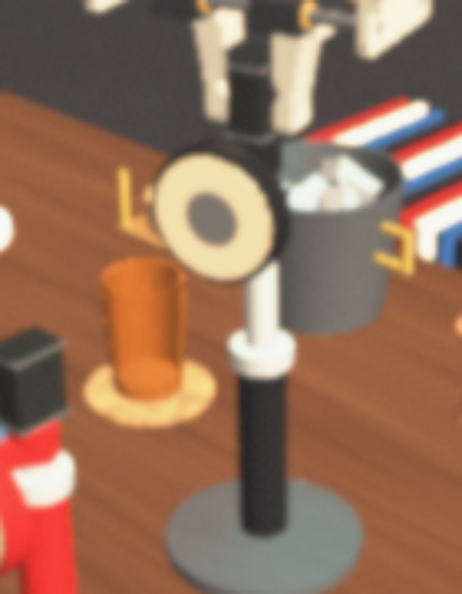

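By eye, the lamp ring is centred at about (294.5,195.5). The second stop predicts (293.5,196.6), so they agree. Handing in.

```bash
python3 -c "
from plant import close_job
print(close_job())"
```

```text
the job is handed in; nothing more can be done
None
```

The tumbler is standing on the coaster, let go, and the light is held at its second stop with the button squeezed. The job was handed in at about 23 s; it returned no verdict.

**Tumbler:** I lowered it until it touched the coaster, then opened the fingers. Its axis measured within about 3 mm of the coaster's centre in two views. The rim and foot fits agree to about 2 mm, so it is upright.

**Light:** I squeezed the grip and button at 40 N; the jaws closed to 24 mm, so the button is fully in. I then pulled the light straight up. The tool had risen 110 mm when the downward force went from about 7.6 to 11.7 N, which is the hard stop.

**Bystanders:** the coupe, shaker, bottle and jigger look unchanged between the first and last side views.

**Checks that disagreed:**
- **Lamp height:** the automatic ellipse fit of the lamp ring at the end was spoiled by a similar-coloured background. I read the ring by eye instead, about 1 px from where the second stop predicts.
- **Light's turn:** early estimates ran from 16° to 22–27°. The two wrist views gave about 15.5°, and I used 16°.
- **Jaw opening:** it reads about 0.7 mm under the nominal 25 mm, probably sensor bias or pad give.

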